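Slide back the ratchet stop of a jar rail

TASK

Make room on the jar rail: press the red release pad of its sliding stop down with the fingertips and, while it stays pressed, push the stop along the bar away from the jars until it is fully back against the low end post; then let the pad spring up and leave the stop there. Nothing needs gripping or lifting, and the two jars and the tin on the rail stay standing where they are.

Things in the scene. Friction and masses are not known exactly. Their poses are not given: they have to be found in the camera images.
- jar_rail: Fixed wooden rail, 412 mm long (own y), 118 mm deep (own x), deck 12 mm high; origin at its middle at worktop height; x away from the robot, y to the left, yaw within 0.25 rad. Plate 106 mm high at the +y end, low post 78 mm high at the -y end. A bar with saw teeth below, 16 mm wide, top 70 mm up, runs along y at x = -48 mm; the grey stop with a red pad slides on it.
- stop (a joint): Grey sliding stop, m: grows as it goes along the rail's -y, away from the containers; starts 0.015 to 0.065; 0.12 is fully back at the low post. Its ratchet (8 mm teeth) blocks -y travel (after at most 8 mm) unless the red pad is held down; then it slides with 1 to 2 N. As the pad comes up, the pawl may draw the stop up to 8 mm on along -y. It can be pushed towards +y without the pad.
- release (a joint): Red release pad on the stop, m pressed down: 0 is up (at rest it may stand 0 to 0.004 down, the pawl riding on a tooth's slope), 0.010 fully down. Its spring pushes up with 4 N at the top and 7 N fully down. The ratchet is free beyond 0.005; the pad springs up when let go. A fingertip on the pad drags the stop along by friction, so leave it straight upwards.
- pad_top (a point): Middle of the top of the red pad (34 mm along the rail's x, 50 along y), 84 to 88 mm above the worktop at rest, 78 when fully down; moves with the stop. It is the floor of a finger pocket open along the rail's x, between the upright jaw plate 28 mm away at +y (118 mm wide, 6 thick) and the push lip 28 mm away at -y; the tops of both are 112 mm above the worktop.
- lip_face (a point): Middle of the pocket side of the push lip, the small upright wall at the -y end of the red pad (44 mm wide along the rail's x, 6 thick, top 112 mm above the worktop); this point is 100 mm above the worktop. Push here along the rail's -y.
- spice_1: Small spice jar with a red cap and a cream label, 45 mm across, 106 mm high, standing loose on the deck; origin at the middle of its underside.
- spice_2: Small spice jar with a red cap and a pale label with green leaves, 45 mm across, 106 mm high, standing loose on the deck; origin at the middle of its underside.
- tin_small: Small food tin, 57 mm across, 72 mm high, standing loose on the deck; origin at the middle of its underside.
Not all that is in view belongs to the job. What is shaped like the spice_2 but purple is not meant. What is shaped like the spice_1 but purple is not meant.

How it is judged:
By the outcome, as a careful person would: the job done as asked, in the order asked, and still so for the second after the job is handed in, with the robot touching nothing.
It also fails if it takes over 40 s, if anything falls off the work surface, if the arm or the gripper's body presses on something with over 40 N, if the wrist force passes 120 N, or if a joint passes its speed limit or range.

ROBOT

A 6-joint arm with a two-finger parallel gripper is mounted at the origin on a cart in front of the work surface, level with it; the furniture and walls round the work are solid. World frame = base frame: x ahead of the robot, y to its left, z up, the work surface at z = 0. Lengths are in mm, angles in rad, forces in N, time in s.
With the tool pointing down it reaches from about 275 to 825 mm from the base axis. Payload 4.9 kg.
Tool frame: the origin (TCP) lies at the very end of the fingers, on their centre line; the grasp point (between the pads) lies 19 mm behind it; z points along the fingers, y is the line along which they close (so a half turn about z gives the same grasp; the last joint's range is limited). The gripper opens to 85 mm and grips with 20 to 120 N. Pads are 22 mm wide; open, the fingers measure 114 mm over their backs; the gripper's body (76 mm by 85 mm) begins 54 mm behind the grasp point. The pads swing forward as they close: fully open they stand 13 mm farther back than shut.
Start: joints at [-1.408, 0.326, -0.193, 1.052, 0, 1.437], TCP at [160.866, -525.967, 231.281] pointing down, gripper open.
Joint ranges: [-2.65, 2.65], [-0.97, 1.79], [-1.3, 1.35], [-1.93, 2.1], [-1.47, 1.37], [-3.14, 3.14]. Speed limits (rad/s): [2.57, 2.57, 3.14, 3.14, 3.14, 3.14].

INTERFACE

Orientations are given as [roll, pitch, yaw] about the fixed x, y, z axes, in that order (R = Rz(yaw) Ry(pitch) Rx(roll)).
In Python, from bench import bot, solve_ik, imaging gives the robot as it stands. Calls block until the motion is done:
- bot.move_ptp(position, orientation): joint-space move of the TCP to a pose.
- bot.movel(position, rot=None, max_speed=150, threshold=None): straight line of the TCP; rot=None keeps the orientation; max_speed is the mean speed in mm/s. With threshold (N) it stops when the force on the tool has changed by that much, and returns True; else False.
- bot.move_j(angles): joint-space move.
- bot.grip(opening, effort=None): opening from 0.0 (shut) to 1.0 (fully open); effort is the grip in N (None keeps the last); returns when the fingers have stopped.
- bot.dwell(seconds).
- solve_ik(position, orientation): joint angles nearest the present ones, or None.
- bot.get_state(): the state.
- imaging.capture(name): name is "scene" or "top"; returns the picture (480x640x3 uint8, blue, green, red); there is no depth.
- imaging.camera_model(name): a dict with "K" (3x3 intrinsics, pixels), "position" and "rotation" of the camera in the world. Camera axes: x right, y up, looking along -z (the intrinsics and any distortion apply to the point x, -y, -z); pixel columns grow to the right and rows downward; lengths in mm; the calibration is good to about 2 mm. A picture is of the moment at which its call begins. camera_model takes no time and is no camera call.
A pose or a line that the arm cannot do raises bot.IKError and nothing moves.
- bot.sign_off(): hands the job in; it is judged then, once.
The state is a dict: "t": time; "qpos": joint angles; "joint_velocities": joint speeds; "effort": joint torques, N m; "tcp_pos": TCP position; "orientation": TCP orientation; "contact_force": force on the tool from outside, world axes, zero at the start; "wrist_torque": the same for the moment, N m; "opening": opening from 0.0 (shut) to 1.0 (fully open); "gripper_force": force on a finger pad.
Only numpy, scipy, OpenCV 4.12 (cv2) and the standard library are available. Lean on these libraries where they do the work, as an engineer would, in place of code of your own. Each camera call takes 0.05 s, during which the arm holds its last target. There are 200 camera calls.

## Working session

There is one attempt and no reset: what is moved stays moved. The work goes in short steps, each a Python script; the robot and the scene stay as the last script left them, time stands still between calls to the robot, and variables do not carry over. Pictures are saved under pics/ and viewed, at most 10 in all, crops included, and the job is handed in when it is done.

```bash
ls; mkdir -p pics; python3 - <<'E'
from bench import bot, imaging
import cv2
for n in("scene","top"):
    cv2.imwrite(f"pics/{n}0.png",imaging.capture(n)); print(n,imaging.camera_model(n))
s=bot.get_state();print(s["t"],s["orientation"],s["opening"])
E
```

```text
pics
scene {'K': array([[444.44166287,   0.        , 315.80445783],
       [  0.        , 444.44166287, 240.94654365],
       [  0.        ,   0.        ,   1.        ]]), 'position': array([ 20.10924163, 663.77768254, 524.41436628]), 'rotation': array([ 1.03443687, -0.00525074, -2.38606126])}
top {'K': array([[528.40727028,   0.        , 315.62869498],
       [  0.        , 528.40727028, 235.43201275],
       [  0.        ,   0.        ,   1.        ]]), 'position': array([387.0125099 , 133.03263977, 953.92600164]), 'rotation': array([ 0.16506719,  0.00521364, -1.56880447])}
0.1 [-3.14005469e+00 -2.05616759e-04  2.96797237e-01] 0.9971652110238863
```

View pics/scene0.png

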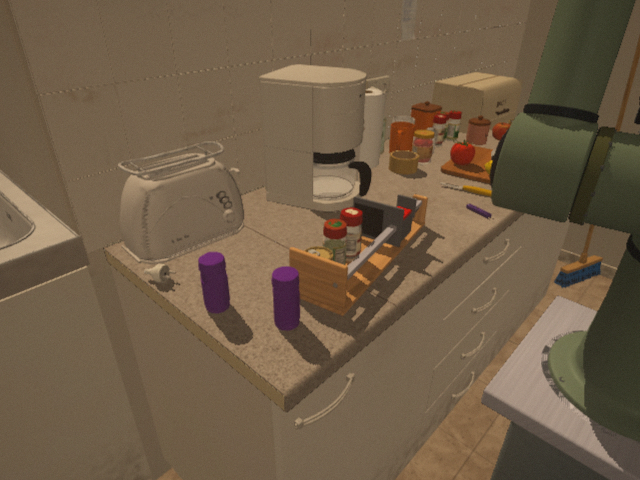

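View pics/top0.png

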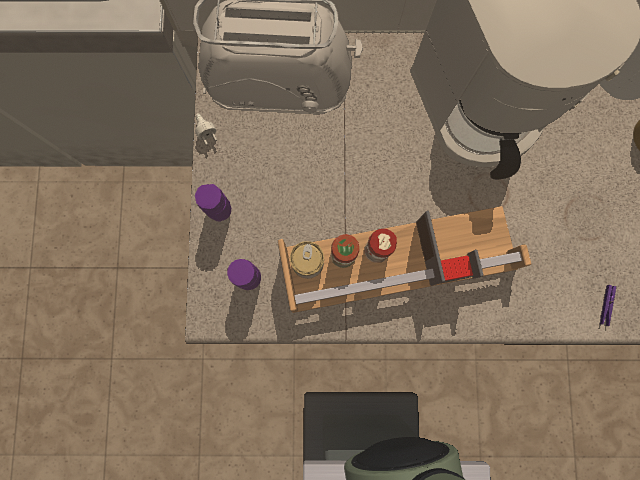

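The top view shows the rail running from (288,275) to (525,257). The tin is at (307,258), and the red-capped jars are at (345,247) and (383,241). Red things that could be mistaken for the pad are the two caps and the tomato at scene (462,152). The purple jars are at (212,200) and (243,274). I choose the red rectangle between the jaw plate and the lip at (455,268), and I'll check it in an enlarged crop.

```bash
python3 - <<'E'
import cv2
a=cv2.imread("pics/top0.png")[195:320,400:540]
cv2.imwrite("pics/c1.png",cv2.resize(a,None,fx=4.8,fy=4.8,interpolation=cv2.INTER_CUBIC))
E
```

```text
(no output)
```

View pics/c1.png

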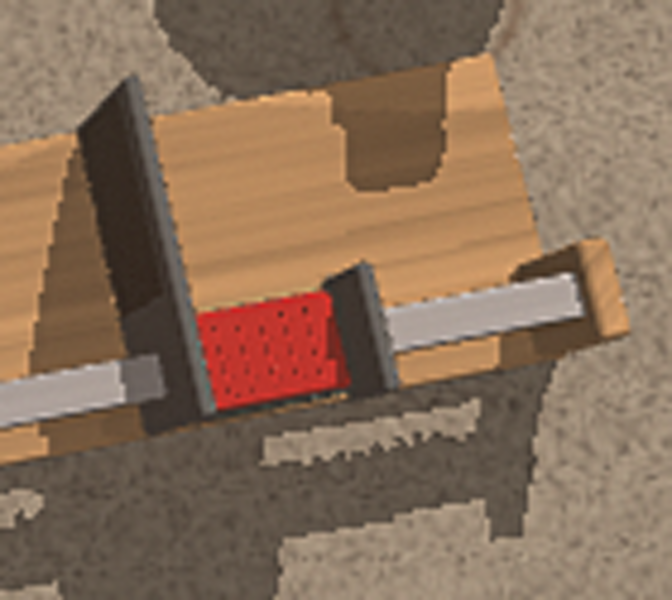

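```bash
cat > h.py <<'E'
import numpy as np
from scipy.spatial.transform import Rotation as R
from scipy.optimize import least_squares
from bench import imaging
def cam(n):
    m=imaging.camera_model(n); return m["K"],np.array(m["position"]),R.from_euler("xyz",m["rotation"]).as_matrix()
def proj(n,P):
    K,t,M=cam(n); c=(np.atleast_2d(P)-t)@M*[1,-1,-1]
    u=c@K.T; return u[:,:2]/u[:,2:]
E
python3 - <<'E'
from h import *
import cv2
# local stop coords: x rel. bar centre, y rel. pad centre, z ; crop px
pts=[((107,28,112),(138,76)),((-11,28,112),(214,412)),((22,-34,112),(372,263)),((-22,-34,112),(398,387)),
((22,-28,112),(360,266)),((-22,-28,112),(385,389)),((17,-25,86),(330,292)),((-17,-25,86),(350,386))]
L=np.array([p[0] for p in pts],float); U=np.array([p[1] for p in pts])/4.8+[400,195]-.4
def W(p,L): 
    c,s=np.cos(p[2]),np.sin(p[2]); return np.c_[p[0]+c*L[:,0]-s*L[:,1],p[1]+s*L[:,0]+c*L[:,1],L[:,2]]
f=lambda p:(proj("top",W(p,L))-U).ravel()
r=least_squares(f,[400,-60,0.15],x_scale=[100,100,.1],loss="soft_l1");p=r.x
print(p,r.fun.reshape(-1,2).round(1).tolist())
# rail ends: post/plates
K,t,M=cam("top")
def back(uv,z):
    d=M@(np.linalg.inv(K)@[*uv,1]*[1,-1,-1]); return t+d*(z-t[2])/d[2]
c,s=np.cos(p[2]),np.sin(p[2]); 
for uv,z in(((580/4.8+400,290/4.8+195),70),((605/4.8+400,238/4.8+195),78),((629/4.8+400,330/4.8+195),78),((582/4.8+400,248/4.8+195),78),((281,240),106),((293,308),106)):
    d=back(uv,z)[:2]-p[:2]; print("local",uv,np.array([c*d[0]+s*d[1],-s*d[0]+c*d[1]]).round(1))
im=cv2.imread("pics/scene0.png")
q=[proj("scene",W(p,L))]
x0,y0=200,100
a=cv2.resize(im[170:270,340:460],None,fx=6,fy=6,interpolation=cv2.INTER_CUBIC)
for u,v in q[0]: cv2.circle(a,(int((u-340+.4)*6),int((v-170+.4)*6)),3,(0,255,0),-1)
cv2.imwrite("pics/s1.png",a)
E
```

```text
[ 4.76597149e+02 -9.27339485e+01  2.03102934e-01] [[-1.3, -4.3], [0.2, -3.3], [-0.0, -0.1], [1.5, 0.9], [-1.1, 0.0], [0.5, 1.2], [-0.5, 0.0], [0.5, 0.6]]
local (520.8333333333334, 255.41666666666669) [   0.4 -117. ]
local (526.0416666666666, 244.58333333333334) [  15.9 -127.1]
local (531.0416666666667, 263.75) [ -16.9 -126.7]
local (521.25, 246.66666666666669) [  14.1 -118.3]
local (281, 240) [101.  271.9]
local (293, 308) [-10.4 274. ]
```

View pics/s1.png

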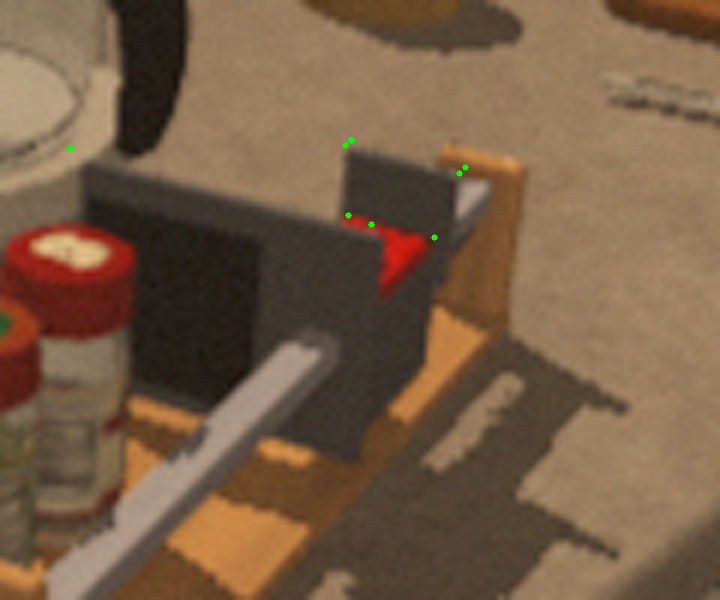

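The crop confirms the pad: a red rectangle between the jaw at scene (403,209) and the lip at (407,198). The jaw plate is offset in x, so I'll refit with that offset free and both views used.

```bash
python3 - <<'E'
from h import *
T=lambda a,b:np.array([a,b])/4.8+[400,195]-.4
S=lambda a,b:np.array([a,b])/6+[340,170]-.4
pts=[("top",(59,28,112),T(138,76),1),("top",(-59,28,112),T(214,412),1),("top",(22,-34,112),T(372,263),0),("top",(-22,-34,112),T(398,387),0),
("top",(22,-28,112),T(360,266),0),("top",(-22,-28,112),T(385,389),0),("top",(17,-25,86),T(330,292),0),("top",(-17,-25,86),T(350,386),0),
("scene",(-59,28,112),S(382,236),1),("scene",(59,28,112),S(118,160),1),("scene",(22,-28,112),S(348,150),0),("scene",(-22,-28,112),S(456,184),0)]
def f(p):
    o=[]
    for n,l,u,j in pts:
        x=l[0]+j*p[3]; c,s=np.cos(p[2]),np.sin(p[2])
        o+=list((proj(n,[p[0]+c*x-s*l[1],p[1]+s*x+c*l[1],l[2]])-u)[0])
    return o
r=least_squares(f,[476,-92,.2,45],x_scale=[100,100,.1,50],loss="soft_l1")
print(r.x,np.reshape(f(r.x),(-1,2)).round(1).tolist())
# yaw by long bar: top view end plate corners / bar ends, z=70
K,t,M=cam("top")
def back(uv,z):
    d=M@(np.linalg.inv(K)@[*uv,1]*[1,-1,-1]); return t+d*(z-t[2])/d[2]
a=back(T(580,292),70);b=back((297,300),70);print(a,b,"yaw bar",np.arctan2(-(b-a)[0],(b-a)[1]))
a=back(T(605,238),78);b=back(T(629,332),78)
print("post inner-ish",back(T(580,246),78),back(T(598,342),78))
p=r.x;n=np.array([-np.sin(p[2]),np.cos(p[2])])
for q in((580,246),(598,342)):print("post along y rel pad",n@(back(T(*q),78)[:2]-p[:2]))
E
```

```text
[ 4.77572198e+02 -9.18943593e+01  1.81677730e-01  3.97240419e+01] [[0.6, -0.6], [0.6, 0.9], [-0.2, -0.3], [0.7, 0.8], [-1.3, -0.3], [-0.3, 1.0], [-0.7, -0.3], [-0.2, 0.4], [1.0, -1.0], [-4.9, -1.5], [-0.6, -0.7], [0.1, -1.7]]
[ 500.53653521 -206.58590577   70.        ] [425.40323981 168.68567896  70.        ] yaw bar 0.19759791397728693
post inner-ish [ 515.64911883 -204.50579904   78.        ] [ 482.0837887  -208.65563588   78.        ]
post along y rel pad -117.63781044026044
post along y rel pad -115.65476705481233
```

```bash
cat >> h.py <<'E'
from bench import bot
YAW=.19; P0=np.array([477.6,-92.]); O=[np.pi,0,np.pi/2+YAW]
EX=np.array([np.cos(YAW),np.sin(YAW)]); EY=np.array([-np.sin(YAW),np.cos(YAW)])
def at(dx,dy,z): return [*(P0+dx*EX+dy*EY),z]
def st():
    s=bot.get_state(); d=np.array(s["tcp_pos"])[:2]-P0
    print("t%.2f"%s["t"],"local",(EX@d).round(1),(EY@d).round(1),"z",round(s["tcp_pos"][2],1),"F",np.round(s["contact_force"],1),"open",round(s["opening"],2))
E
python3 - <<'E'
from h import *
import cv2
bot.grip(0.0,40); bot.move_ptp(at(0,-6,160),O); st()
bot.movel(at(0,-6,125)); st()
cv2.imwrite("pics/s2.png",cv2.resize(imaging.capture("scene")[150:270,330:470],None,fx=5,fy=5))
E
```

```text
t2.81 local -0.0 -6.9 z 160.2 F [ 0.2 -0.3  0.6] open 0.0
t3.19 local -0.6 -6.3 z 124.8 F [-0.6  1.1 -0.2] open -0.0
```

View pics/s2.png

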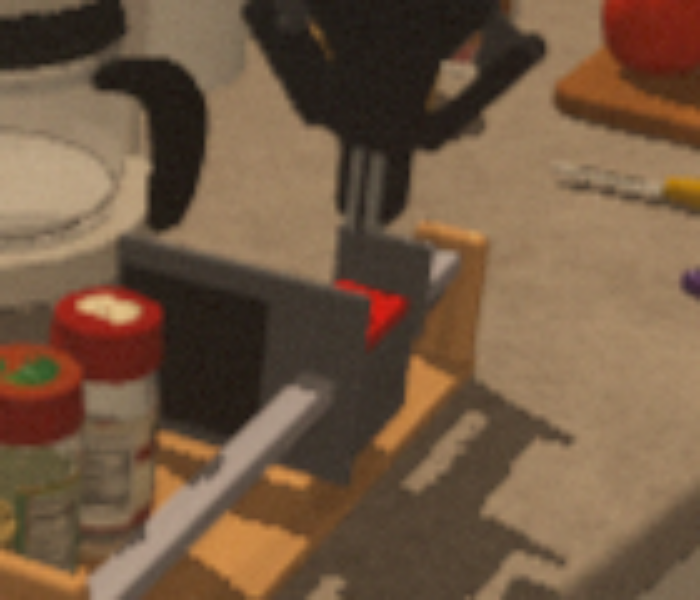

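The fingertips hang over the pocket at about crop (370,222), which is pixel (404,194), just above and in front of the lip. I'll descend under force control.

```bash
python3 - <<'E'
from h import *
print(proj("scene",at(0,-6,125)))
print(bot.movel(at(0,-6,92),max_speed=30,threshold=6)); st()
print(bot.movel(at(0,-6,79.5),max_speed=15,threshold=12)); bot.dwell(.2); st()
E
```

```text
[[402.83641443 194.31076686]]
False
t4.49 local 0.1 -6.1 z 92.2 F [-0.2  0.4  0.2] open 0.0
False
t5.67 local 0.2 -6.1 z 79.8 F [ 0.1 -0.5  6.4] open -0.0
```

```bash
python3 - <<'E'
from h import *
import cv2
print(bot.movel(at(0,-115,79.3),max_speed=25,threshold=8)); st(); bot.dwell(.2); st()
for n,b in(("scene",(150,270,330,470)),("top",(195,315,410,550))):
    cv2.imwrite(f"pics/{n}3.png",imaging.capture(n)[b[0]:b[1],b[2]:b[3]])
a=np.hstack([cv2.resize(cv2.imread(f"pics/{n}3.png"),None,fx=2.8,fy=2.8) for n in("scene","top")]);cv2.imwrite("pics/p3.png",a)
E
```

```text
True
t8.87 local 0.2 -96.5 z 79.3 F [0.1 0.8 4.8] open 0.0
t9.07 local 0.2 -96.5 z 79.3 F [-0.7  0.9  4.7] open 0.0
```

View pics/p3.png

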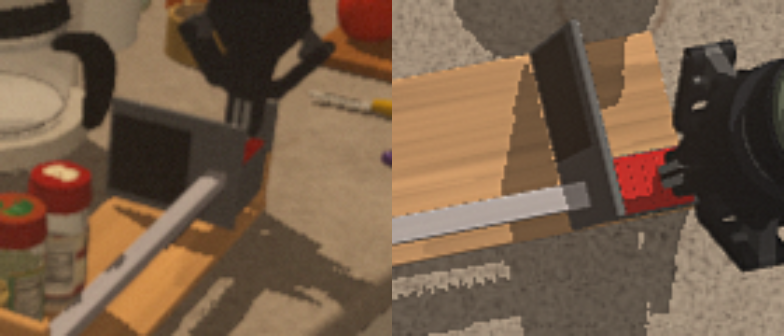

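The stop has moved far along, with the fingertips at the lip near the post. I'll push again gently to confirm it is hard against the post.

```bash
python3 - <<'E'
from h import *
print(bot.movel(at(0,-106,79.3),max_speed=10,threshold=12)); st(); bot.dwell(.2); st()
E
```

```text
True
t9.65 local 0.2 -96.4 z 79.4 F [0.2 1.5 5.6] open -0.0
t9.85 local 0.2 -96.3 z 79.4 F [-1.2  1.   5.3] open 0.0
```

```bash
python3 - <<'E'
from h import *
import cv2
bot.movel(at(0.2,-96.6,125),max_speed=50); st()
bot.movel(at(0.2,-96.6,220)); bot.move_ptp([250,-420,250],O); bot.dwell(.3); st()
t=imaging.capture("top")[195:320,270:550]; s=imaging.capture("scene")[150:320,280:470]
a=np.hstack([cv2.resize(s,(380,340)),cv2.resize(t,(420,188))[0:188]] if 0 else [cv2.copyMakeBorder(cv2.resize(s,(380,340)),0,0,0,0,0),cv2.copyMakeBorder(cv2.resize(t,(420,188)),0,152,0,0,0)])
cv2.imwrite("pics/p4.png",a)
cv2.imwrite("pics/c4.png",cv2.resize(t[:,130:],None,fx=5,fy=4.8,interpolation=cv2.INTER_CUBIC))
E
```

```text
t10.91 local -0.0 -96.4 z 124.7 F [-0.1  0.7  0.5] open 0.0
t13.28 local -284.7 -278.9 z 249.9 F [0.1 0.7 0.6] open -0.0
```

View pics/p4.png

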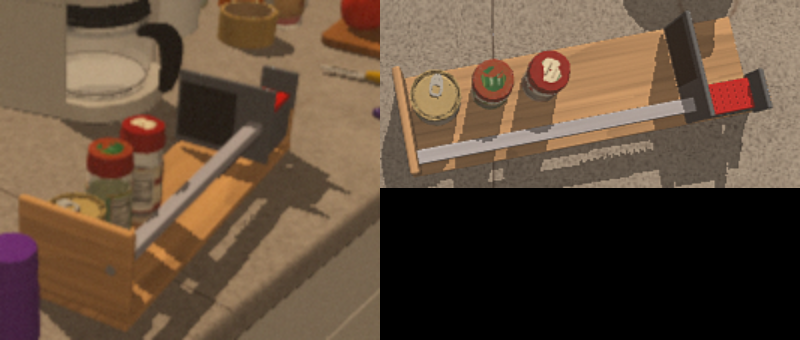

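View pics/c4.png

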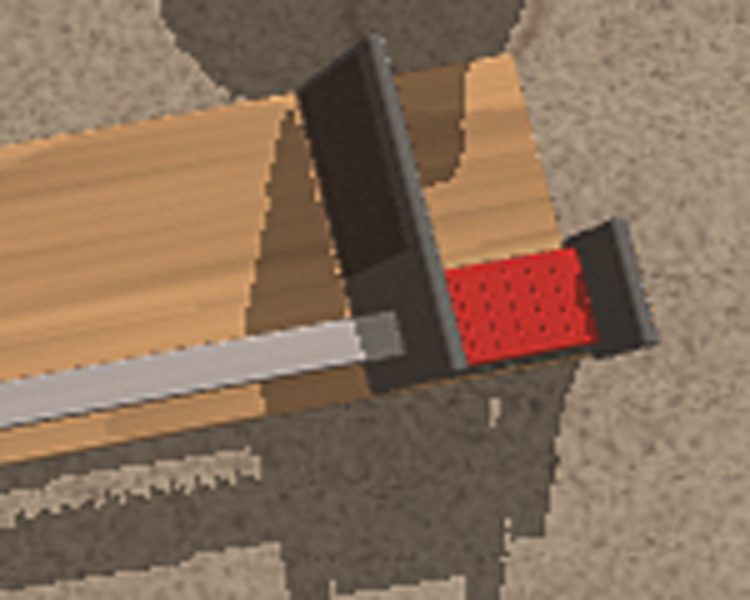

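The stop sits at the post. The lip shift in the top view is about 78 mm, which matches the fingers' travel, so it did not slide back. The pad is up, and the jars and tin are standing as before.

```bash
python3 -c "
from bench import bot
print(bot.sign_off())"
```

```text
the job is handed in; nothing more can be done
None
```

I pushed the stop about 79 mm back, until it stopped hard at the low end post, and handed the job in at about 13 s; the pad has sprung up, and the two jars and the tin are standing where they were.

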